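# Hold an amber bottle in the reader's corner for an identity check

## Task

Prepare the identity reader for amber glass: turn its power dial down to mark 3. Then fetch the square amber bottle, stand it upright on the reader's sample stage and gently press it home into the corner, flush against the window fence and the side fence at once, leaving the other things on the bench where they are. Finish while still holding it pressed there with the arm: the reading is taken while you hold, so do not let go.

Things in the scene. Friction and masses are not known exactly. Their poses are not given: they have to be found in the camera images.
- reader: Bench identity reader, fixed: white housing 85 mm high with display and dial on top; on its right an aluminium sample stage, upper face 12 mm above the bench, open to the front (-x) and right (-y). Origin on the bench under the middle of the housing's right face; x to the reader's rear, y left, z up. Housing: x -120 to 120, y 0 to 170 mm. Stage: x -90 to 50, y -130 to 0 mm.
- corner (a point): Inside corner of the two fences, on the stage's upper face (12 mm above the bench). Axes as the reader's: the window fence's face is the plane y = 0 of this frame, the side fence's face the plane x = 0; the room for the bottle is at negative x and y. The seated bottle's axis is at x = -25, y = -25 mm. Polished stage and fences (friction about 0.3): a bottle pressed down on the stage, or pushed far by its cap, tips and catches.
- window_fence: Aluminium fence plate along the housing's right face, 115 mm long (reader's x), 10 mm thick, 60 mm high above the stage, with a round black-rimmed glass window 25 mm from the corner. Origin at the middle of its underside, axes as the reader's. It is rigid; the bottle bears on its -y face.
- side_fence: Aluminium fence plate across the rear end of the stage, 85 mm long (reader's y), 10 mm thick, 60 mm high above the stage. Origin at the middle of its underside, axes as the reader's. It is rigid; the bottle bears on its -x face.
- dial (a joint): Power dial, rad: 0 at mark 0, growing clockwise seen from above, 0.471 (27 degrees) a mark: mark 3 is 1.414, mark 10 the end stop, 4.712. Starts between marks 4 and 7; friction 0.04 N m, stays where left. Scale of 11 white ticks (0, 5, 10 longer): mark 5 to the reader's rear (+x), mark 0 is 135 degrees counter-clockwise of it (front left); the gap of the scale is to the front.
- dial_grip (a point): Point on the dial's axis in the middle of its black bar grip, about 17 mm above the housing's top. It turns with the dial: x along the bar to its pointer end (white line), z up. Bar 42 mm long, 13 mm wide, 21 mm high, its top 10 mm above this point; below it a round skirt 48 mm across whose top is 10 mm below this point.
- square_bottle: The square amber bottle, full, closed, about 0.24 kg: body 50 x 50 mm, 66 mm high; shoulder 40 mm square up to 72 mm; round black cap 36 mm across from 76 to 100 mm height. Origin at the centre of its underside; z up, x and y square to its faces, which are all alike: any may go to the window. Stands right of the reader in one of four places about 14 cm apart, among the other bottles.
- oblong_bottle: Bystander: flat oblong amber bottle, body 34 x 74 mm, 102 mm high with a black cap 27 mm across. Origin at the centre of its underside.
- round_bottle: Bystander: round amber bottle 58 mm across, 102 mm high, with a paper label and a black cap 36 mm across. Origin at the centre of its underside.
- powder_jar: Bystander: white round jar 68 mm across, 86 mm high. Origin at the centre of its underside.
- vial_rack: Bystander: white rack of small vials, 60 x 150 mm, 58 mm high, on the left. Origin at the centre of its underside.
- code_scanner: Bystander: hand-held code scanner (pistol shape) lying on its side, 125 x 145 mm, 42 mm high, on the left near the robot. Origin on the bench under its middle.
- scoop: Bystander: steel scoop lying on the bench, 180 mm long, on the right near the robot. Origin under its middle.

How it is judged:
On the way, in this order (a step that is already met when the one before it is completed fails the run):
1. the power dial is set to mark 3 (within a third of a division) (value of joint dial between 1.264 and 1.564 rad), for 0.3 s.
2. the square bottle stands upright on the sample stage (x of square_bottle in the frame of corner between -0.11 and 0 m and y of square_bottle in the frame of corner between -0.11 and 0 m and z of square_bottle in the frame of corner between -0.003 and 0.004 m and angle between square_bottle's own z axis and vertical below 0.1 rad), for 0.2 s.
At the end, for the whole second after the job is handed in: For the last second the robot holds the square bottle with over 1 N against each fence; it stands on the stage (3 mm), within 3 mm of its corner seat, upright and square to the fences within 0.05 rad, at rest (under 10 mm/s); the dial stays within 0.15 rad of mark 3 (all of step 1 and x of square_bottle in the frame of corner between -0.028 and -0.022 m and y of square_bottle in the frame of corner between -0.028 and -0.022 m and z of square_bottle in the frame of corner between -0.003 and 0.003 m and contact force between square_bottle and window_fence above 1 N and contact force between square_bottle and side_fence above 1 N and angle between square_bottle's own z axis and vertical below 0.05 rad and (angle between the x axis of square_bottle and the x axis of corner, either way round below 0.05 rad or angle between the x axis of square_bottle and the y axis of corner, either way round below 0.05 rad) and linear speed of square_bottle below 0.01 m/s and (contact force between square_bottle and the fingers above 1 N or contact force between square_bottle and the arm above 1 N)); the arm keeps its last pose, push and grip.
It fails at once if the bottle is pressed against a fence with more than 45 N (not gently) (contact force between square_bottle and window_fence above 45 N or contact force between square_bottle and side_fence above 45 N).
It fails at once if a bystander is shifted by more than 30 mm or knocked over (distance of any of oblong_bottle, round_bottle, powder_jar, vial_rack, code_scanner, scoop from where it was at the start of the episode above 0.03 m or angle between any of oblong_bottle, round_bottle, powder_jar's own z axis and vertical above 0.5 rad).
It also fails if it takes over 67 s, if anything falls off the work surface, if the arm or the gripper's body presses on something with over 40 N, if the wrist force passes 120 N, or if a joint passes its speed limit or range.

## Robot

A 6-joint arm with a two-finger parallel gripper is mounted at the origin on the work surface. World frame = base frame: x ahead of the robot, y to its left, z up, the work surface at z = 0. Lengths are in m, angles in rad, forces in N, time in s.
With the tool pointing down it reaches from about 0.35 to 0.975 m from the base axis. Payload 4.9 kg.
Tool frame: the origin (TCP) lies midway between the tips of the shut fingers; the grasp point (between the pads) lies manip.grip_depth behind it (manip.grip_depth is the distance from the TCP to the grasp point, in m); z points along the fingers, x is the direction in which the jaws open and shut, and the axes are right-handed (so a half turn about z gives the same grasp; the last joint's range is limited). The gripper opens to 85 mm and grips with 20 to 120 N. Pads are 22 mm wide; open, the fingers measure 114 mm over their backs; the gripper's body (76 mm by 85 mm) begins 54 mm behind the grasp point. The pads swing forward as they close: fully open they stand 13 mm farther back than shut.
Start: joints at [1.194, 0.053, 1.613, -0, 1.476, -0.119], TCP at [0.159, 0.604, 0.231] pointing down, gripper open.
Joint ranges: [-3.01, 3.01], [-1.01, 2.22], [0.06, 2.58], [-1.02, 4.17], [0.09, 2.62], [-3.14, 3.14]. Speed limits (rad/s): [2.57, 2.57, 3.14, 3.14, 3.14, 3.14].

## Interface

Orientations are given as a unit quaternion [w, x, y, z].
In Python, from plant import state, grab_frame, ticket, manip gives the robot as it stands.
- The arm moves only by the tool carry_out, never from a script. Its argument "moves" is a list that holds one entry, the list of rows, each a list of 7 numbers: the turn, a rotation vector about the tool's x, y, z each as a share of 5 degrees, from -1 to 1, then the shift along the tool's x, y, z each as a share of 0.04 m, from -1 to 1, then the gripper command: -1 is shut, 1 is fully open, values between are in proportion. A call has 1 to 8 rows; each row shifts and turns the commanded pose from where the row before left it, along the tool's axes as they then stand; what a row does not reach is not made up. A row lasts 1/12 s, in which the tool goes at most 41.7 mm and 7.16 degrees, less where a joint would pass 70% of its speed; a pose out of reach is approached as far as the arm can. A call with a number of a shift or a turn outside -1 to 1 is refused whole. A call with a gripper value outside its range is refused whole. The fingers move at their own pace and stop on an object; the grip force is fixed at half the most. Time passes only in rows, so rows that do not move let the fingers close. It gives the time, the measured TCP pose, the force and the opening at its end, in the units of the state.
- state(): the state, without advancing time (a new reading comes with each control period).
- grab_frame(name): name is "side" or "top" or "wrist"; returns a dict with "frame" (480x640x3 uint8, red, green, blue), "z_map" (480x640 float32, m along the optical axis (not along the pixel's ray), 0 where there is no reading), "K" (3x3 intrinsics, pixels), "k1" (the pictures are not rectified: a ray, as slopes to the right and down, at radius r is drawn at 1 + k1 r^2 times it, then the intrinsics apply), "world_from_camera" (4x4, takes a point from camera to world coordinates); the wrist camera has in their place "hand_eye" (4x4, takes a point from camera to tool coordinates, whose origin is the TCP and whose axes are the tool frame's). Camera axes: x right, y down, z forward; pixel columns grow to the right and rows downward; lengths in m; the calibration is good to about 2 mm. A picture is of the moment at which its call begins: read the wrist's pose just before it.
- ticket.job_done(): hands the job in, once; it reports no verdict.
The state is a dict: "time": time; "joint_pos": joint angles; "joint_vel": joint speeds; "joint_efforts": joint torques, N m; "tool_pos": TCP position; "tool_rot": TCP orientation; "contact_force": force on the tool from outside, world axes, zero at the start; "ft_torque": the same for the moment, N m; "gripper_width": opening from 0.0 (shut) to 1.0 (fully open).
Only numpy, scipy, OpenCV 4.12 (cv2) and the standard library are available. Lean on these libraries where they do the work, as an engineer would, in place of code of your own. Each camera call takes 0.05 s, during which the arm holds its last target.

## Working session

There is one attempt and no reset: what is moved stays moved. The work goes in short steps, Python scripts to look and compute and a tool call to move; the robot and the scene stay as the last step left them, time stands still between calls to the robot, and variables do not carry over. Pictures are saved under pics/ and viewed, and the job is handed in when it is done.

Besides the shell and the picture viewer there is one more tool, called after "Request:" as name(argument=value, ...) on one line, values as JSON. carry_out: Moves the arm, as the interface text tells. Shift numbers are shares of 0.04 m and turn numbers shares of 5 degrees, none past 1 either way. Its arguments: {"type":"object","properties":{"moves":{"type":"array"}},"required":["moves"]}

```bash
ls; mkdir -p pics; cat > h.py <<'E'
import numpy as np, cv2
from plant import state, grab_frame, ticket, manip
from scipy.spatial.transform import Rotation as R
def rq(q): return R.from_quat([q[1],q[2],q[3],q[0]])
def toolT(s):
    T=np.eye(4);T[:3,:3]=rq(s['tool_rot']).as_matrix();T[:3,3]=s['tool_pos'];return T
def grab(n):
    s=state();f=grab_frame(n)
    f['T']=f['world_from_camera'] if n!='wrist' else toolT(s)@f['hand_eye']
    return f
def save(f,name): cv2.imwrite('pics/'+name,f['frame'][:,:,::-1])
def rays(f,uv):
    K=np.array(f['K']);k1=f['k1'];D=np.array([k1,0,0,0,0],float)
    # r drawn at (1+k1 r^2)
    p=cv2.undistortPointsIter(np.array(uv,float).reshape(-1,1,2),K,D,None,None,(3,100,1e-10)).reshape(-1,2)
    return np.c_[p,np.ones(len(p))]
def onplane(f,uv,z):
    d=rays(f,uv)@np.array(f['T'])[:3,:3].T;o=np.array(f['T'])[:3,3]
    return o+d*((z-o[2])/d[:,2])[:,None]
def cloud(f):
    v,u=np.mgrid[:480,:640];r=rays(f,np.c_[u.ravel(),v.ravel()])
    P=r*f['z_map'].reshape(-1,1);P=P@np.array(f['T'])[:3,:3].T+np.array(f['T'])[:3,3]
    P[f['z_map'].ravel()<=0]=np.nan
    return P.reshape(480,640,3)
def proj(f,P):
    T=np.linalg.inv(f['T']);p=np.atleast_2d(P)@T[:3,:3].T+T[:3,3]
    return cv2.projectPoints(p.reshape(-1,1,3),np.zeros(3),np.zeros(3),np.array(f['K']),np.array([f['k1'],0,0,0,0.]))[0].reshape(-1,2)
E
python3 - <<'E'
from h import *
s=state();print(s['time'],s['tool_pos'],s['tool_rot'],s['gripper_width'],manip.grip_depth)
for n in ['side','top','wrist']:
    f=grab(n);save(f,n+'0.png');print(n,f['k1'],np.round(f['T'],3).tolist(),np.round(f['K'],1).tolist())
E
```

```text
pics
0.0 [0.15909814 0.60376837 0.2300573 ] [ 5.29911693e-04  7.92130415e-01  6.10350998e-01 -8.85507622e-04] 0.9974855478029478 0.0187
side -0.037870921729833744 [[0.886, -0.342, 0.313, 0.179], [-0.463, -0.676, 0.573, -0.515], [0.015, -0.653, -0.757, 0.799], [0.0, 0.0, 0.0, 1.0]] [[468.8, 0.0, 325.8], [0.0, 468.8, 241.1], [0.0, 0.0, 1.0]]
top -0.08763197184588108 [[-0.009, -0.981, 0.193, 0.283], [-0.999, 0.015, 0.029, -0.016], [-0.031, -0.193, -0.981, 1.117], [0.0, 0.0, 0.0, 1.0]] [[504.0, 0.0, 322.0], [0.0, 504.0, 233.9], [0.0, 0.0, 1.0]]
wrist -0.031684180880621214 [[0.254, 0.925, 0.282, 0.088], [0.967, -0.243, -0.075, 0.624], [-0.0, 0.292, -0.956, 0.373], [0.0, 0.0, 0.0, 1.0]] [[351.4, 0.0, 319.0], [0.0, 351.4, 245.2], [0.0, 0.0, 1.0]]
```

View pics/top0.png

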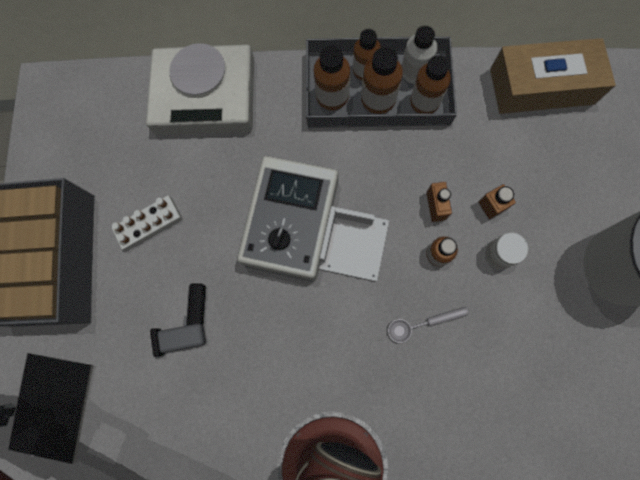

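View pics/side0.png

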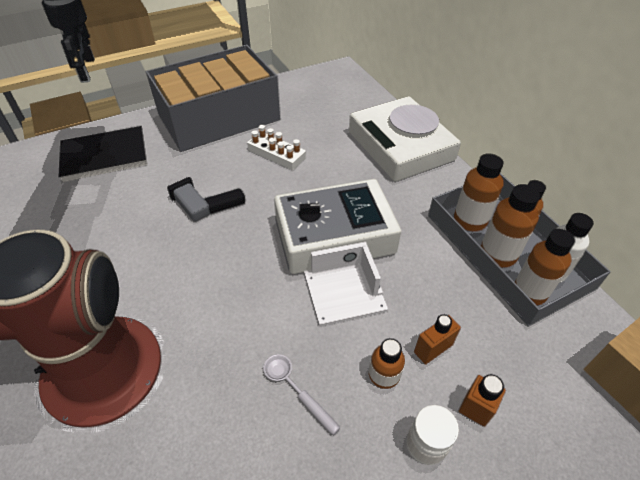

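The top view shows the reader near (290,220), its dial near (279,239) and its stage near (355,245). The square bottle is at (498,200), with the oblong one left of it at (440,200), the round one at (443,250) and the jar at (508,250).

```bash
python3 - <<'E'
from h import *
for n in ['top','side']:
    f=grab(n);C=cloud(f);np.savez(n+'0.npz',C=C,frame=f['frame'],K=f['K'],k1=f['k1'],T=f['T'])
    z=C[:,:,2]
    near=(C[:,:,0]>0.3)&(C[:,:,0]<0.95)
    tab=np.isfinite(z)&near&(abs(z)<.008);print(n,'table z',np.nanmedian(z[tab]))
    # housing
    m=(abs(z-.085)<.006)&(C[:,:,1]<0.3)&(C[:,:,1]>-0.15)&near
    m=cv2.morphologyEx(m.astype(np.uint8),cv2.MORPH_OPEN,np.ones((3,3)))
    nn,l,st,ce=cv2.connectedComponentsWithStats(m)
    i=1+np.argmax(st[1:,4]);P=C[l==i]
    rect=cv2.minAreaRect(P[:,:2].astype(np.float32));print('housing',st[i],rect,np.median(P[:,2]))
    # fences z~.072, 
    m=(abs(z-.072)<.005)&near&(C[:,:,1]<.15)&(C[:,:,1]>-.3)
    nn,l,st,ce=cv2.connectedComponentsWithStats(m.astype(np.uint8))
    for i in range(1,nn):
        if st[i,4]>15: print('f',st[i],np.round(np.median(C[l==i],0),4))
    m=(abs(z-.012)<.004)&near&(C[:,:,1]<.15)&(C[:,:,1]>-.3)
    m=cv2.morphologyEx(m.astype(np.uint8),cv2.MORPH_OPEN,np.ones((3,3)))
    nn,l,st,ce=cv2.connectedComponentsWithStats(m)
    i=1+np.argmax(st[1:,4]);P=C[l==i];print('stage',st[i],cv2.minAreaRect(P[:,:2].astype(np.float32)))
f=dict(np.load('top0.npz'));a=cv2.resize(f['frame'][205:275,230:400,::-1],None,fx=4.7,fy=4.7,interpolation=cv2.INTER_CUBIC);cv2.imwrite('pics/dialtop.png',a)
f=dict(np.load('side0.npz'));a=cv2.resize(f['frame'][180:310,265:405,::-1],None,fx=4.5,fy=4.5,interpolation=cv2.INTER_CUBIC);cv2.imwrite('pics/dialside.png',a)
E
```

```text
top table z 0.0009459738421673247
housing [ 237  157  101  120 7299] ((0.5299901366233826, 0.08613874018192291), (0.1697974056005478, 0.2389775514602661), 77.18927764892578) 0.08636853144128609
f [353  56  11  13  26] [ 0.8839 -0.0689  0.0728]
f [404  61  14  10  26] [ 0.8728 -0.1881  0.0721]
f [414  85  30  20  67] [ 0.7912 -0.2166  0.0728]
f [317  90  30  10  65] [ 0.8037 -0.0082  0.0728]
f [363  91  28  12  56] [ 0.792  -0.109   0.0716]
f [431 182  21  34 299] [ 0.5518 -0.238   0.0721]
f [320 206  54  53 466] [ 0.5252 -0.0068  0.0728]
f [431 236  27  26 209] [ 0.4439 -0.2324  0.0721]
stage [ 321  218   67   62 2448] ((0.4772961735725403, -0.05500917136669159), (0.12695541977882385, 0.14043280482292175), 77.0229263305664)
side table z 0.0012884476264909406
housing [ 274  179  127   74 5923] ((0.5290924310684204, 0.08871372789144516), (0.17252816259860992, 0.23914510011672974), 76.92816162109375) 0.08657111407974527
f [459 196  36  19 117] [ 0.8092 -0.0336  0.0723]
f [487 229  40  22 139] [ 0.7962 -0.1418  0.0721]
f [286 234 115  47 769] [ 0.5205 -0.0016  0.0726]
f [570 261   8   5  19] [ 0.8956 -0.2414  0.0711]
f [522 265  35  24 140] [ 0.7903 -0.241   0.072 ]
f [419 315  42  33 434] [ 0.5492 -0.2474  0.0729]
f [372 345  33  28 334] [ 0.4426 -0.2541  0.0728]
stage [ 304  265   83   59 3139] ((0.47655075788497925, -0.05195431411266327), (0.13302868604660034, 0.13998758792877197), 77.27647399902344)
```

View pics/dialtop.png

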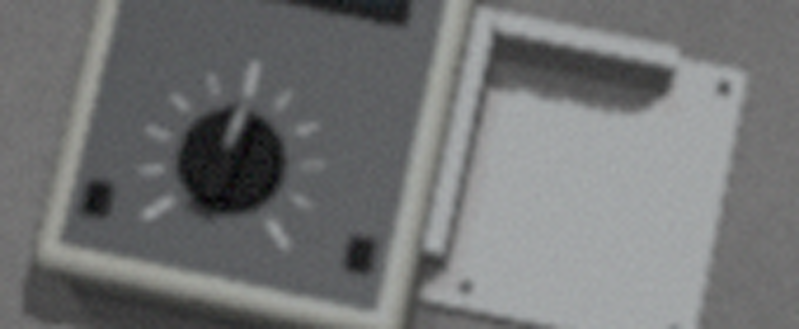

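View pics/dialside.png

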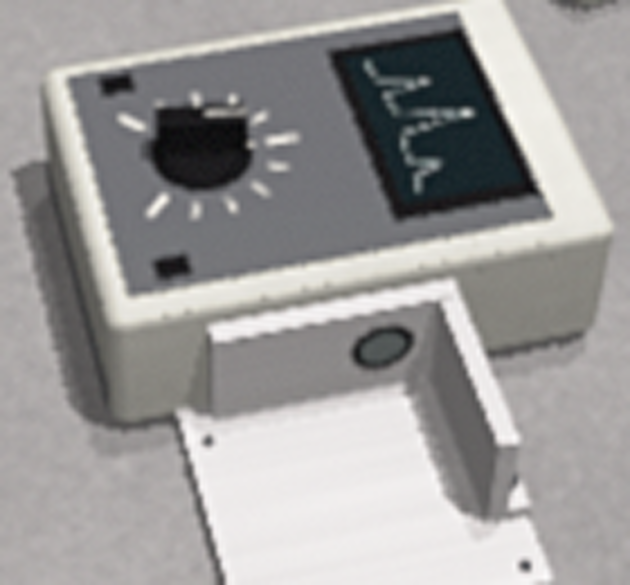

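```bash
python3 - <<'E'
from h import *
for n in ['top','side']:
    f=dict(np.load(n+'0.npz'));f['k1']=float(f['k1']);C=f['C'];fr=f['frame'].astype(int)
    yaw=np.radians(-12.95);c,s=np.cos(yaw),np.sin(yaw);Rm=np.array([[c,-s],[s,c]])
    ctr={'top':[.52999,.08614],'side':[.5291,.0887]}[n]
    o=np.array(ctr)-Rm@[0,.085];print(n,'origin',o)
    L=C.copy();L[:,:,:2]=(C[:,:,:2]-o)@Rm
    x,y,z=L[:,:,0],L[:,:,1],L[:,:,2]
    m=(z>.068)&(z<.078)&(y<0)&(y>-.14)&(abs(x)<.12)
    a=m&(y>-.018)
    for nm,mm in(('win',m&(y>-.02)&(x<0)),('side',m&(y<-.025))):
        P=L[mm];print(nm,len(P),'x',np.percentile(P[:,0],[1,5,50,95,99]).round(4),'y',np.percentile(P[:,1],[1,5,50,95,99]).round(4))
    # vertical faces
    m=(z>.02)&(z<.065)&(y<0.0)&(y>-.1)&(abs(x)<.07)
    P=L[m];print('faces',len(P));
    A=P[(P[:,1]>-.03)&(P[:,0]<0.0)];print(' win face y',np.percentile(A[:,1],[10,50,90]).round(4) if len(A) else 0)
    A=P[(P[:,1]<-.03)];print(' side face x',np.percentile(A[:,0],[5,25,50,75,95]).round(4) if len(A) else 0)
    # dial
    m=(z>.106)&(z<.12)&(y>0)&(y<.17)&(abs(x)<.12)
    P=C[m];print('bar top',len(P),np.median(P,0),cv2.minAreaRect(P[:,:2].astype(np.float32)), cv2.minAreaRect(L[m][:,:2].astype(np.float32)))
    g=fr.sum(2)
    br=m&(g>300);v,u=np.nonzero(br);
    print('white',len(u),np.c_[u,v,g[br]][:20].tolist())
    if len(u): W=onplane(f,np.c_[u,v],.113)[:,:2];print((W-o)@Rm)
    # bottle: caps
    m=(C[:,:,2]>.09)&(C[:,:,2]<.11)&(C[:,:,1]<-.2)&(C[:,:,1]>-.5)&(C[:,:,0]>.3)&(C[:,:,0]<.75)
    nn,l,st,ce=cv2.connectedComponentsWithStats(m.astype(np.uint8))
    for i in range(1,nn):
        if st[i,4]>15: print('cap',st[i],cv2.minAreaRect(C[l==i][:,:2].astype(np.float32)),np.nanpercentile(C[l==i][:,2],95))
    m=(C[:,:,2]>.06)&(C[:,:,2]<.0745)&(C[:,:,1]<-.2)&(C[:,:,1]>-.5)&(C[:,:,0]>.3)&(C[:,:,0]<.75)
    nn,l,st,ce=cv2.connectedComponentsWithStats(m.astype(np.uint8))
    for i in range(1,nn):
        if st[i,4]>15: print('shoulder',st[i],cv2.minAreaRect(C[l==i][:,:2].astype(np.float32)),np.nanmedian(C[l==i],0))
a=cv2.resize(dict(np.load('top0.npz'))['frame'][165:285,415:565,::-1],None,fx=5,fy=5,interpolation=cv2.INTER_CUBIC);cv2.imwrite('pics/botttop.png',a)
E
```

```text
top origin [0.51094144 0.00330189]
win 168 x [-0.0744 -0.0713 -0.0374 -0.0038 -0.0008] y [-0.0098 -0.0095 -0.005  -0.0003 -0.    ]
side 159 x [0.0296 0.0302 0.0353 0.0398 0.0405] y [-0.0915 -0.0885 -0.0585 -0.0284 -0.0259]
faces 227
 win face y [-0.01   -0.0099 -0.0097]
 side face x [0.0299 0.0304 0.0307 0.031  0.0316]
bar top 140 [0.47599588 0.103321   0.11393255] ((0.47686266899108887, 0.10341904312372208), (0.01331036351621151, 0.041715189814567566), 67.44347381591797) ((-0.055648356676101685, 0.08993367850780487), (0.013310364447534084, 0.04171519726514816), 80.39348602294922)
white 10 [[281, 228, 315], [280, 229, 324], [281, 229, 328], [280, 230, 355], [281, 230, 316], [279, 231, 317], [280, 231, 368], [279, 232, 320], [280, 232, 326], [279, 233, 305]]
[[-0.03711716  0.08796249]
 [-0.0395763   0.08948738]
 [-0.039148    0.08748103]
 [-0.04160556  0.08900551]
 [-0.04117725  0.087     ]
 [-0.04406165  0.09052919]
 [-0.04363323  0.08852409]
 [-0.04608774  0.09004737]
 [-0.04565931  0.0880431 ]
 [-0.04811225  0.08956599]]
cap [496 186  19  18 247] ((0.5625042915344238, -0.3712816834
[... 3021 characters left out ...]
19 315  42  36 352] ((0.5649147033691406, -0.23978853225708008), (0.07568538933992386, 0.03531257063150406), 6.749520778656006) [ 0.54669567 -0.25127921  0.06885724]
shoulder [371 345  34  31 361] ((0.4501578211784363, -0.24545331299304962), (0.046688396483659744, 0.05683348327875137), 46.194847106933594) [ 0.44016043 -0.25518718  0.06882761]
shoulder [466 375  40  40 514] ((0.5633227825164795, -0.3691989779472351), (0.050223421305418015, 0.051253993064165115), 28.57954978942871) [ 0.55070465 -0.37683619  0.06750346]
shoulder [412 418  41  37 197] ((0.4356881082057953, -0.38519591093063354), (0.03399026393890381, 0.06638052314519882), 24.156761169433594) [ 0.42484008 -0.39276478  0.06443466]
```

View pics/botttop.png

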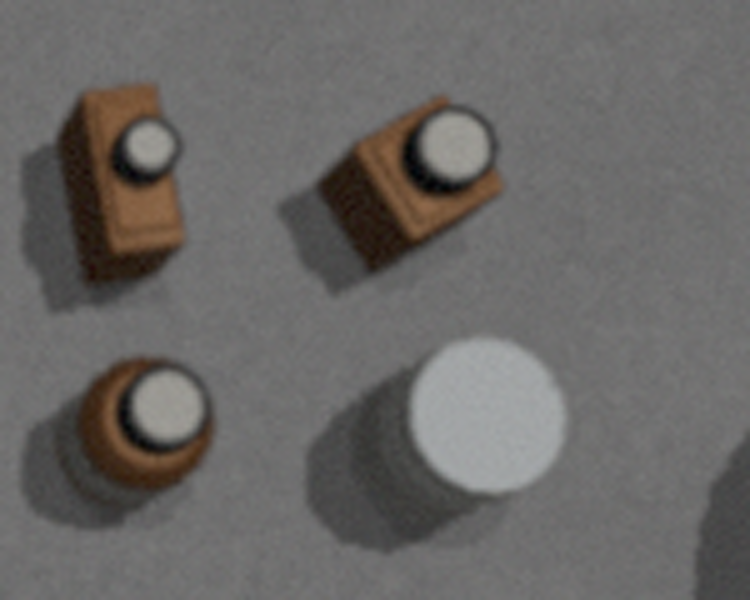

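The crops show the dial pointer just clockwise of mark 5, and the square bottle with the larger cap at (455,150) in the crop, yawed about 29°. I now plan the moves to above the dial.

```bash
cat >> h.py <<'E'
YAW=-12.95
RO=np.array([.5105,.0046])
_c,_s=np.cos(np.radians(YAW)),np.sin(np.radians(YAW));RM=np.array([[_c,-_s],[_s,_c]])
def r2w(x,y): return RO+RM@np.array([x,y])
def st():
    s=state();T=toolT(s);phi=np.degrees(np.arctan2(T[1,0],T[0,0]))
    print('t %.2f pos %s phi %.2f tilt %.2f F %s M %s w %.3f'%(s['time'],np.round(s['tool_pos'],4),phi,np.degrees(np.arccos(-T[2,2])),np.round(s['contact_force'],2),np.round(s['ft_torque'],2),s['gripper_width']),'q',np.round(s['joint_pos'],2));return s,T,phi
def plan(p,phi=None):
    s,T,ph=st();d=T[:3,:3].T@(np.array(p)-T[:3,3])
    print('shift units (0.04):',np.round(d/.04,3),'turn z units(5deg):',None if phi is None else round(-((phi-ph+180)%360-180)/5,3))
E
python3 - <<'E'
from h import *
print(r2w(-.0557,.0895),'seat',r2w(.005,-.035))
plan([.4765,.1042,.23],68.6)
E
```

```text
[0.47627368 0.10430606] seat [ 0.50752931 -0.03063031]
t 0.25 pos [0.1592 0.6041 0.2307] phi 75.23 tilt 0.06 F [ 0.39  0.1  -0.07] M [-0.   -0.    0.04] w 0.999 q [ 1.19  0.05  1.61 -0.    1.48 -0.12]
shift units (0.04): [-10.061  10.855   0.026] turn z units(5deg): 1.326
```

Request:
carry_out(moves=[[[0, 0, 0, -0.5, 0.54, 0, 1], [0, 0, 0, -0.63, 0.68, 0, 1], [0, 0, 0, -0.63, 0.68, 0, 1], [0, 0, 0, -0.63, 0.68, 0, 1], [0, 0, 0, -0.63, 0.68, 0, 1], [0, 0, 0, -0.63, 0.68, 0, 1], [0, 0, 0, -0.63, 0.68, 0, 1], [0, 0, 0, -0.63, 0.68, 0, 1]]])

```text
time: 0.92
tool_pos: [0.3147, 0.3588, 0.2313]
tool_rot: [0.0, 0.792, 0.611, 0.0]
contact_force: [0.4, 0.7, -0.2]
gripper_width: 1.0
```

Request:
carry_out(moves=[[[0, 0, 0, -0.63, 0.68, 0, 1], [0, 0, 0, -0.63, 0.68, 0, 1], [0, 0, 0, -0.63, 0.68, 0, 1], [0, 0, 0, -0.63, 0.68, 0, 1], [0, 0, 0, -0.63, 0.68, 0, 1], [0, 0, 0, -0.63, 0.68, 0, 1], [0, 0, 0.66, 0, 0, 0, 1], [0, 0, 0.66, 0, 0, 0, 1]]])

```text
time: 1.58
tool_pos: [0.4344, 0.1706, 0.2312]
tool_rot: [-0.0, 0.828, 0.561, -0.0]
contact_force: [0.2, -0.0, -0.4]
gripper_width: 0.998
```

```bash
python3 - <<'E'
from h import *
f=grab('wrist');save(f,'w1.png');plan([.4765,.1042,.13],68.6)
C=cloud(f);np.savez('w1.npz',C=C,frame=f['frame'],K=f['K'],k1=f['k1'],T=f['T'])
for z0,z1 in((.106,.12),(.104,.125)):
    m=(C[:,:,2]>z0)&(C[:,:,2]<z1)&(abs(C[:,:,0]-.476)<.04)&(abs(C[:,:,1]-.104)<.04)
    if m.sum(): print(m.sum(),np.median(C[m],0),cv2.minAreaRect(C[m][:,:2].astype(np.float32)))
m=abs(C[:,:,2]-.086)<.006
m=m&(C[:,:,1]>0)
print('house',cv2.minAreaRect(C[m][:,:2].astype(np.float32)))
E
```

```text
t 1.63 pos [0.434  0.1713 0.2312] phi 68.21 tilt 0.02 F [-0.2   0.51 -0.66] M [ 0.04 -0.01  0.01] w 0.996 q [ 0.22 -0.34  1.97  0.    1.52 -0.97]
shift units (0.04): [-1.164  1.61   2.53 ] turn z units(5deg): -0.079
768 [0.4761751  0.10719067 0.11243444] ((0.4774513244628906, 0.10604432225227356), (0.01332034170627594, 0.042028386145830154), 66.44845581054688)
806 [0.47567972 0.10763626 0.11238678] ((0.4774513244628906, 0.10604432225227356), (0.01332034170627594, 0.042028386145830154), 66.44845581054688)
house ((0.5168318748474121, 0.09207113832235336), (0.16779787838459015, 0.20960398018360138), 77.28778076171875)
```

View pics/w1.png

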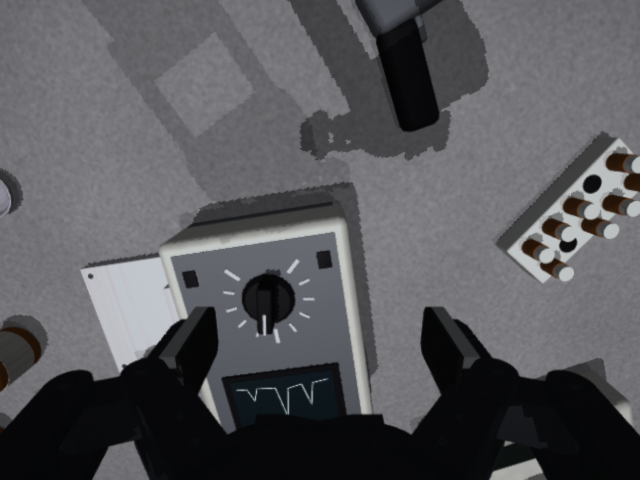

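The wrist view shows the dial at (268,300) with its pointer line down-image, the scanner at (410,80) and the rack on the right. All estimates put the bar at about (0.4767, 0.105), pointing at -23°.

Request:
carry_out(moves=[[[0, 0, 0.1, -0.39, 0.53, 0, 1], [0, 0, 0.14, -0.39, 0.53, 0, 1], [0, 0, 0, -0.37, 0.53, 0.5, 1], [0, 0, 0, 0, 0, 0.8, 1], [0, 0, 0, 0, 0, 0.8, 1], [0, 0, 0, 0, 0, 0.4, 1], [0, 0, 0, 0, 0, 0, 1], [0, 0, 0, 0, 0, 0, 1]]])

```text
time: 2.3
tool_pos: [0.4746, 0.1063, 0.1305]
tool_rot: [-0.001, 0.831, 0.556, -0.001]
contact_force: [0.3, 0.1, -0.1]
gripper_width: 0.996
```

```bash
python3 - <<'E'
from h import *
plan([.4767,.105,.098],67)
f=grab('wrist');save(f,'w2.png')
C=cloud(f)
m=(C[:,:,2]>.106)&(C[:,:,2]<.12)&(abs(C[:,:,0]-.476)<.028)&(abs(C[:,:,1]-.104)<.028)
print(m.sum(),cv2.minAreaRect(C[m][:,:2].astype(np.float32)))
E
```

```text
t 2.30 pos [0.4746 0.1063 0.1305] phi 67.50 tilt 0.13 F [ 0.3   0.07 -0.13] M [-0.03  0.04 -0.01] w 0.996 q [ 0.07 -0.2   2.03 -0.    1.32 -1.11]
shift units (0.04): [-0.009  0.064  0.814] turn z units(5deg): 0.1
2048 ((0.47770023345947266, 0.10565381497144699), (0.012990466319024563, 0.04266957566142082), 66.86663818359375)
```

View pics/w2.png

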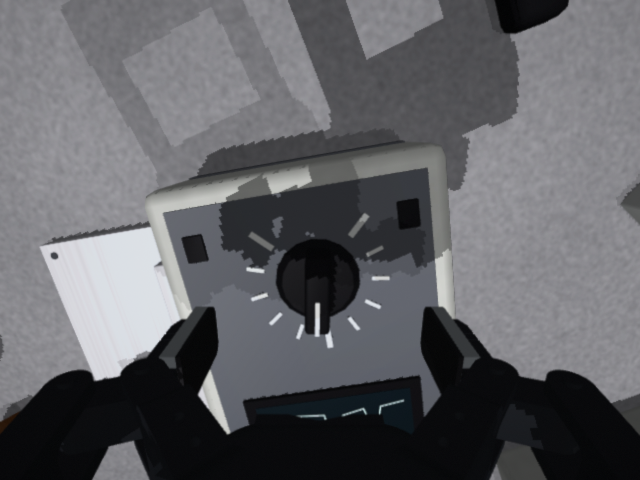

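The dial is at (318,282), centred between the jaws, with the bar parallel to the pads. Descend and close.

Request:
carry_out(moves=[[[0, 0, 0.1, 0.01, 0.07, 0.4, 1], [0, 0, 0, 0, 0, 0.4, 1], [0, 0, 0, 0, 0, 0, 1], [0, 0, 0, 0, 0, 0, 0], [0, 0, 0, 0, 0, 0, -0.5], [0, 0, 0, 0, 0, 0, -1], [0, 0, 0, 0, 0, 0, -1], [0, 0, 0, 0, 0, 0, -1]]])

```text
time: 3.02
tool_pos: [0.4787, 0.1055, 0.1003]
tool_rot: [0.0, 0.834, 0.551, 0.001]
contact_force: [-0.3, 0.2, -0.7]
gripper_width: 0.302
```

Request:
carry_out(moves=[[[0, 0, 0, 0, 0, 0, -1], [0, 0, 0, 0, 0, 0, -1], [0, 0, 0, 0, 0, 0, -1], [0, 0, 0, 0, 0, 0, -1], [0, 0, 0, 0, 0, 0, -1], [0, 0, 0, 0, 0, 0, -1]]])

```text
time: 3.52
tool_pos: [0.478, 0.1041, 0.1003]
tool_rot: [0.001, 0.834, 0.552, -0.001]
contact_force: [-4.2, -5.7, 5.8]
gripper_width: 0.131
```

```bash
python3 - <<'E'
from h import *
plan([.4767,.105,.098],131)
E
```

```text
t 3.52 pos [0.478  0.1041 0.1003] phi 66.95 tilt 0.20 F [-4.23 -5.72  5.75] M [-0.81  0.61 -0.  ] w 0.131 q [ 0.06 -0.16  2.04 -0.    1.26 -1.1 ]
shift units (0.04): [ 0.009 -0.038  0.057] turn z units(5deg): -12.811
```

Request:
carry_out(moves=[[[0, 0, -0.4, 0, 0, 0, -1], [0, 0, -0.85, 0, 0, 0, -1], [0, 0, -0.85, 0, 0, 0, -1], [0, 0, -0.85, 0, 0, 0, -1], [0, 0, -0.85, 0, 0, 0, -1], [0, 0, -0.85, 0, 0, 0, -1], [0, 0, -0.85, 0, 0, 0, -1], [0, 0, -0.85, 0, 0, 0, -1]]])

```text
time: 4.18
tool_pos: [0.478, 0.1049, 0.1003]
tool_rot: [0.0, 0.65, 0.76, -0.001]
contact_force: [-3.8, -2.1, 5.1]
gripper_width: 0.132
```

Request:
carry_out(moves=[[[0, 0, -0.85, 0, 0, 0, -1], [0, 0, -0.85, 0, 0, 0, -1], [0, 0, -0.85, 0, 0, 0, -1], [0, 0, -0.85, 0, 0, 0, -1], [0, 0, -0.85, 0, 0, 0, -1], [0, 0, -0.85, 0, 0, 0, -1], [0, 0, -0.85, 0, 0, 0, -1], [0, 0, -0.6, 0, 0, 0, -1]]])

```text
time: 4.85
tool_pos: [0.4776, 0.1057, 0.1003]
tool_rot: [-0.001, 0.41, 0.912, -0.0]
contact_force: [-4.6, 1.1, 6.3]
gripper_width: 0.132
```

Request:
carry_out(moves=[[[0, 0, 0, 0, 0, 0, -1], [0, 0, 0, 0, 0, 0, -1], [0, 0, 0, 0, 0, 0, -1]]])

```text
time: 5.1
tool_pos: [0.4776, 0.1057, 0.1002]
tool_rot: [-0.001, 0.411, 0.912, -0.0]
contact_force: [-4.9, 0.8, 6.3]
gripper_width: 0.128
```

```bash
python3 - <<'E'
from h import *
plan([.4767,.105,.098],131)
E
```

```text
t 5.10 pos [0.4776 0.1057 0.1002] phi 131.44 tilt 0.11 F [-4.9   0.83  6.28] M [0.11 0.87 0.03] w 0.128 q [ 0.07 -0.16  2.04  0.    1.26 -2.23]
shift units (0.04): [ 0.001 -0.028  0.056] turn z units(5deg): 0.088
```

Release, rise, and look.

Request:
carry_out(moves=[[[0, 0, 0, 0, 0, 0, 0], [0, 0, 0, 0, 0, 0, 1], [0, 0, 0, 0, 0, 0, 1], [0, 0, 0, 0, 0, 0, 1], [0, 0, 0, 0, 0, -0.5, 1], [0, 0, 0, 0, 0, -0.9, 1], [0, 0, 0, 0, 0, -0.9, 1], [0, 0, 0, 0, 0, -0.9, 1]]])

```text
time: 5.77
tool_pos: [0.4776, 0.1053, 0.2282]
tool_rot: [-0.0, 0.411, 0.911, -0.0]
contact_force: [0.4, -0.3, 0.4]
gripper_width: 0.998
```

Request:
carry_out(moves=[[[0, 0, 0, 0, 0, 0, 1], [0, 0, 0, 0, 0, 0, 1]]])

```text
time: 5.93
tool_pos: [0.4798, 0.1055, 0.2306]
tool_rot: [0.003, 0.411, 0.912, 0.001]
contact_force: [-0.4, -0.2, -1.0]
gripper_width: 0.997
```

```bash
python3 - <<'E'
from h import *
st()
for n in('wrist','side'):
    f=grab(n);save(f,n+'3.png')
    C=cloud(f)
    m=(C[:,:,2]>.106)&(C[:,:,2]<.12)&(abs(C[:,:,0]-.476)<.03)&(abs(C[:,:,1]-.104)<.03)
    if m.sum()>20: print(n,m.sum(),cv2.minAreaRect(C[m][:,:2].astype(np.float32)))
    m=(abs(C[:,:,2]-.086)<.006)&(C[:,:,1]>0)
    if n=='wrist': print('house',cv2.minAreaRect(C[m][:,:2].astype(np.float32)))
E
```

```text
t 5.93 pos [0.4798 0.1055 0.2306] phi 131.43 tilt 0.36 F [-0.45 -0.18 -1.02] M [ 0.02  0.01 -0.02] w 0.997 q [ 0.06 -0.28  1.92 -0.    1.5  -2.23]
wrist 905 ((0.4772951900959015, 0.10567773878574371), (0.04191061481833458, 0.012611372396349907), 41.66401672363281)
house ((0.6122677326202393, 0.06950782984495163), (0.16755664348602295, 0.4051794707775116), 77.16398620605469)
side 119 ((0.4757381081581116, 0.10545976459980011), (0.04255160689353943, 0.013768362812697887), 41.439144134521484)
```

View pics/wrist3.png

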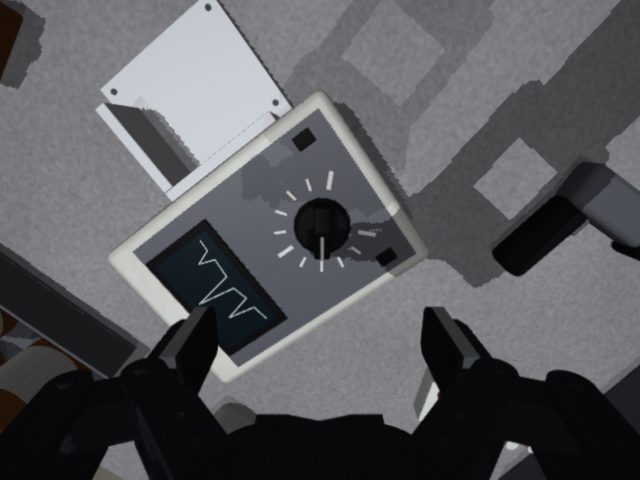

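The wrist view shows the pointer at (322,255), on the third tick counted from 0. The measured bar gives 80.5°, or 1.405 rad, so mark 3 is set. I turn the wrist towards the bottle's yaw.

Request:
carry_out(moves=[[[0, 0, 0.95, 0, 0, 0, 1], [0, 0, 0.95, 0, 0, 0, 1], [0, 0, 0.95, 0, 0, 0, 1], [0, 0, 0.95, 0, 0, 0, 1], [0, 0, 0.95, 0, 0, 0, 1], [0, 0, 0.95, 0, 0, 0, 1], [0, 0, 0.95, 0, 0, 0, 1], [0, 0, 0.95, 0, 0, 0, 1]]])

```text
time: 6.7
tool_pos: [0.4768, 0.1053, 0.2244]
tool_rot: [-0.002, 0.687, 0.727, -0.002]
contact_force: [0.2, 0.5, -0.1]
gripper_width: 1.003
```

Request:
carry_out(moves=[[[0, 0, 0.95, 0, 0, 0, 1], [0, 0, 0.95, 0, 0, 0, 1], [0, 0, 0.95, 0, 0, 0, 1], [0, 0, 0.95, 0, 0, 0, 1], [0, 0, 0.95, 0, 0, 0, 1], [0, 0, 0.95, 0, 0, 0, 1], [0, 0, 0.95, 0, 0, 0, 1], [0, 0, 0.95, 0, 0, 0, 1]]])

```text
time: 7.37
tool_pos: [0.4768, 0.1053, 0.2244]
tool_rot: [-0.001, 0.886, 0.463, -0.002]
contact_force: [0.3, -0.9, 0.1]
gripper_width: 0.998
```

Request:
carry_out(moves=[[[0, 0, 0.95, 0, 0, 0, 1], [0, 0, 0.95, 0, 0, 0, 1], [0, 0, 0.95, 0, 0, 0, 1], [0, 0, 0.95, 0, 0, 0, 1], [0, 0, 0.95, 0, 0, 0, 1], [0, 0, 0.5, 0, 0, 0, 1], [0, 0, 0, 0, 0, 0, 1]]])

```text
time: 7.95
tool_pos: [0.4769, 0.1053, 0.2246]
tool_rot: [-0.0, 0.968, 0.252, -0.002]
contact_force: [-1.1, -0.2, 0.6]
gripper_width: 1.004
```

```bash
python3 - <<'E'
from h import *
plan([.563,-.370,.20],29.2)
E
```

```text
t 7.95 pos [0.4769 0.1053 0.2246] phi 29.14 tilt 0.26 F [-1.07 -0.19  0.57] M [0.02 0.01 0.02] w 1.004 q [ 0.06 -0.28  1.93  0.    1.5  -0.44]
shift units (0.04): [-3.902 11.429  0.608] turn z units(5deg): -0.013
```

Request:
carry_out(moves=[[[0, 0, 0, -0.3, 0.88, 0, 1], [0, 0, 0, -0.3, 0.88, 0, 1], [0, 0, 0, -0.3, 0.88, 0, 1], [0, 0, 0, -0.3, 0.88, 0, 1], [0, 0, 0, -0.3, 0.88, 0, 1], [0, 0, 0, -0.3, 0.88, 0, 1], [0, 0, 0, -0.3, 0.88, 0, 1], [0, 0, 0, -0.3, 0.88, 0, 1]]])

```text
time: 8.62
tool_pos: [0.5308, -0.1888, 0.2253]
tool_rot: [-0.001, 0.968, 0.252, -0.001]
contact_force: [0.7, 0.1, 1.0]
gripper_width: 0.999
```

Request:
carry_out(moves=[[[0, 0, 0, -0.3, 0.88, 0, 1], [0, 0, 0, -0.3, 0.88, 0, 1], [0, 0, 0, -0.3, 0.88, 0, 1], [0, 0, 0, -0.3, 0.88, 0, 1], [0, 0, 0, -0.3, 0.87, 0, 1], [0, 0, 0, 0, 0, 0, 1], [0, 0, 0, 0, 0, 0, 1], [0, 0, 0, 0, 0, 0, 1]]])

```text
time: 9.28
tool_pos: [0.5642, -0.3691, 0.2254]
tool_rot: [-0.001, 0.968, 0.252, -0.001]
contact_force: [-0.3, -0.2, 0.0]
gripper_width: 1.0
```

```bash
python3 - <<'E'
from h import *
f=grab('wrist');save(f,'w4.png')
C=cloud(f)
z=C[:,:,2];near=np.hypot(C[:,:,0]-.563,C[:,:,1]+.37)<.06
cap=near&(z>.095)&(z<.108);print('cap',cap.sum(),cv2.minEnclosingCircle(C[cap][:,:2].astype(np.float32)),np.median(C[cap],0))
b=near&(z>.05)&(z<.0755);print('body',b.sum(),cv2.minAreaRect(C[b][:,:2].astype(np.float32)))
b=near&(z>.062)&(z<.0755);print('body',b.sum(),cv2.minAreaRect(C[b][:,:2].astype(np.float32)))
plan([.563,-.370,.079],29.2)
E
```

```text
cap 1525 ((0.5649118423461914, -0.3699342608451843), 0.018029244616627693) [ 0.56448553 -0.36898595  0.09990593]
body 1559 ((0.5649712681770325, -0.36980700492858887), (0.05003679543733597, 0.050459492951631546), 28.553546905517578)
body 1438 ((0.5651150941848755, -0.36981210112571716), (0.05013980343937874, 0.05007269233465195), 28.09593963623047)
t 9.33 pos [ 0.5644 -0.3687  0.226 ] phi 29.24 tilt 0.13 F [ 0.14 -0.4  -0.19] M [0.04 0.01 0.05] w 1.000 q [-0.69  0.17  1.49  0.    1.48 -1.2 ]
shift units (0.04): [-0.045  0.021  3.676] turn z units(5deg): 0.009
```

View pics/w4.png

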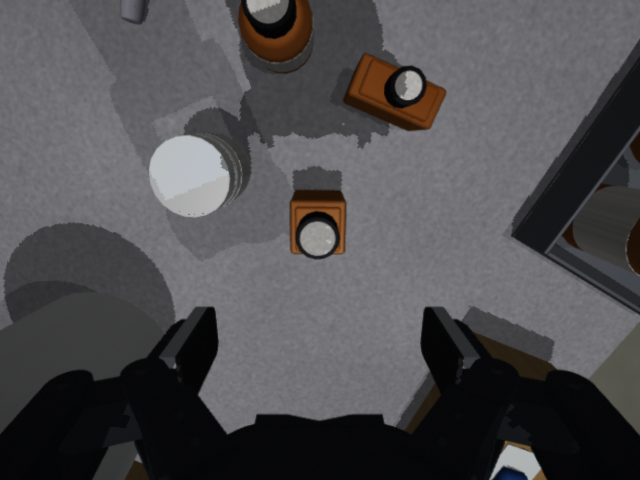

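The cap at (318,236) sits between the jaws, and the bottle body is parallel to them. Descend to TCP z of about 0.0765 and grip the cap.

Request:
carry_out(moves=[[[0, 0, 0.13, 0, 0.03, 0.9, 1], [0, 0, 0, 0, 0, 0.9, 1], [0, 0, 0, 0, 0, 0.9, 1], [0, 0, 0, 0, 0, 0.7, 1], [0, 0, 0, 0, 0, 0.34, 1], [0, 0, 0, 0, 0, 0, 1], [0, 0, 0, 0, 0, 0, 1], [0, 0, 0, 0, 0, 0, 0.3]]])

```text
time: 10.0
tool_pos: [0.5669, -0.3715, 0.0807]
tool_rot: [0.002, 0.969, 0.247, 0.001]
contact_force: [0.8, -0.3, -0.1]
gripper_width: 0.88
```

```bash
python3 - <<'E'
from h import *
plan([.5648,-.3699,.0765],28.6)
E
```

```text
t 10.00 pos [ 0.5669 -0.3715  0.0807] phi 28.57 tilt 0.25 F [ 0.77 -0.29 -0.1 ] M [0.07 0.01 0.03] w 0.880 q [-0.69  0.3   1.6   0.    1.24 -1.19]
shift units (0.04): [-0.027 -0.061  0.105] turn z units(5deg): -0.005
```

Request:
carry_out(moves=[[[0, 0, 0, 0, 0, 0, 0.3], [0, 0, 0, 0, 0, 0, 0.3], [0, 0, 0, 0, 0, 0, 0.3]]])

```text
time: 10.25
tool_pos: [0.5662, -0.3716, 0.0797]
tool_rot: [0.001, 0.969, 0.246, 0.001]
contact_force: [-0.4, 0.3, -0.0]
gripper_width: 0.648
```

```bash
python3 - <<'E'
from h import *
plan([.5648,-.3699,.0765],28.6)
E
```

```text
t 10.25 pos [ 0.5662 -0.3716  0.0797] phi 28.53 tilt 0.18 F [-0.44  0.28 -0.04] M [ 0.01  0.   -0.02] w 0.648 q [-0.69  0.3   1.6   0.    1.24 -1.19]
shift units (0.04): [-0.011 -0.054  0.081] turn z units(5deg): -0.014
```

Request:
carry_out(moves=[[[0, 0, 0, 0, -0.05, 0.06, 0], [0, 0, 0, 0, 0, 0, -0.2], [0, 0, 0, 0, 0, 0, -0.5], [0, 0, 0, 0, 0, 0, -1], [0, 0, 0, 0, 0, 0, -1], [0, 0, 0, 0, 0, 0, -1], [0, 0, 0, 0, 0, 0, -1], [0, 0, 0, 0, 0, 0, -1]]])

```text
time: 10.92
tool_pos: [0.5645, -0.3693, 0.0758]
tool_rot: [0.0, 0.969, 0.246, -0.0]
contact_force: [-1.6, -0.2, 5.0]
gripper_width: 0.399
```

```bash
python3 - <<'E'
from h import *
plan([.5648,-.3699,.0765],28.6)
E
```

```text
t 10.92 pos [ 0.5645 -0.3693  0.0758] phi 28.53 tilt 0.02 F [-1.62 -0.18  4.96] M [ 0.02  0.38 -0.  ] w 0.399 q [-0.69  0.3   1.61 -0.    1.24 -1.19]
shift units (0.04): [ 0.     0.016 -0.019] turn z units(5deg): -0.014
```

Request:
carry_out(moves=[[[0, 0, 0, 0, 0, -0.2, -1], [0, 0, 0, 0, 0, -0.5, -1], [0, 0, 0, 0, 0, -0.8, -1], [0, 0, 0, 0, 0, -0.8, -1], [0, 0, 0, 0, 0, -0.8, -1], [0, 0, 0, 0, 0, -0.6, -1], [0, 0, 0, 0, 0, -0.3, -1], [0, 0, 0, 0, 0, 0, -1]]])

```text
time: 11.58
tool_pos: [0.5657, -0.3699, 0.239]
tool_rot: [0.002, 0.969, 0.246, 0.002]
contact_force: [-0.4, -0.7, -1.4]
gripper_width: 0.402
```

```bash
python3 - <<'E'
from h import *
f=grab('side');save(f,'s5.png')
w=r2w(.005-.025,-.035-.025);print(w)
plan([w[0],w[1],.236],-12.9)
E
```

```text
[ 0.47756264 -0.04939195]
t 11.63 pos [ 0.5648 -0.3692  0.236 ] phi 28.54 tilt 0.11 F [ 0.19 -0.05 -2.31] M [-0.01  0.    0.03] w 0.404 q [-0.69  0.16  1.49  0.    1.49 -1.19]
shift units (0.04): [ 1.903 -8.067 -0.012] turn z units(5deg): 8.287
```

View pics/s5.png

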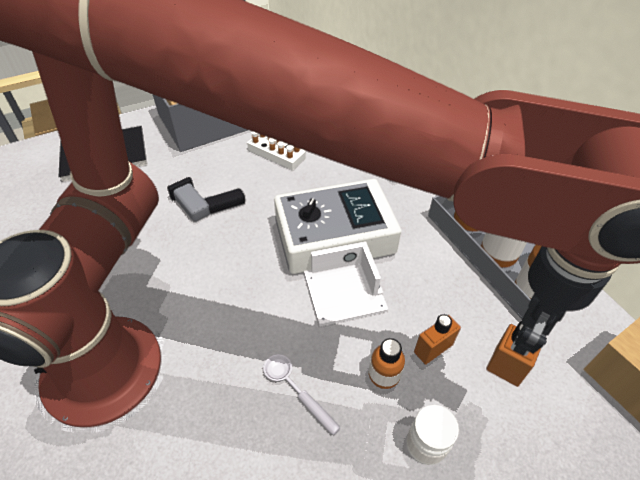

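The side view shows the bottle held upright at (515,355), clear of the bench. I carry it over, about 25 mm short of each fence.

Request:
carry_out(moves=[[[0, 0, 0, 0.1, -0.4, 0, -1], [0, 0, 0, 0.19, -0.8, 0, -1], [0, 0, 0, 0.19, -0.8, 0, -1], [0, 0, 0, 0.19, -0.8, 0, -1], [0, 0, 0, 0.19, -0.8, 0, -1], [0, 0, 0, 0.19, -0.8, 0, -1], [0, 0, 0, 0.19, -0.8, 0, -1], [0, 0, 0, 0.19, -0.8, 0, -1]]])

```text
time: 12.3
tool_pos: [0.4979, -0.1288, 0.2313]
tool_rot: [-0.002, 0.969, 0.246, -0.002]
contact_force: [1.4, 0.0, -2.3]
gripper_width: 0.401
```

Request:
carry_out(moves=[[[0, 0, 0, 0.19, -0.8, 0, -1], [0, 0, 0, 0.19, -0.8, 0, -1], [0, 0, 0, 0.1, -0.4, 0, -1], [0, 0, 0.5, 0, 0, 0, -1], [0, 0, 0.8, 0, 0, 0, -1], [0, 0, 0.8, 0, 0, 0, -1], [0, 0, 0.8, 0, 0, 0, -1], [0, 0, 0.8, 0, 0, 0, -1]]])

```text
time: 12.97
tool_pos: [0.4771, -0.0509, 0.2315]
tool_rot: [-0.001, 0.996, 0.086, -0.003]
contact_force: [0.6, 0.9, -2.1]
gripper_width: 0.406
```

Request:
carry_out(moves=[[[0, 0, 0.8, 0, 0, 0, -1], [0, 0, 0.8, 0, 0, 0, -1], [0, 0, 0.8, 0, 0, 0, -1], [0, 0, 0.8, 0, 0, 0, -1], [0, 0, 0.8, 0, 0, 0, -1], [0, 0, 0.59, 0, 0, 0, -1], [0, 0, 0, 0, 0, 0, -1], [0, 0, 0, 0, 0, 0, -1]]])

```text
time: 13.63
tool_pos: [0.4776, -0.0511, 0.2325]
tool_rot: [-0.0, 0.994, -0.112, -0.002]
contact_force: [0.5, -0.4, -1.3]
gripper_width: 0.402
```

```bash
python3 - <<'E'
from h import *
w=r2w(.005-.025,-.035-.025);plan([w[0],w[1],.13],-12.9)
f=grab('wrist');save(f,'w6.png');C=cloud(f);np.savez('w6.npz',C=C)
L=C.copy();L[:,:,:2]=(C[:,:,:2]-RO)@RM
z=L[:,:,2]
m=(abs(z-.072)<.004)&(abs(L[:,:,0])<.1)&(L[:,:,1]<.0)&(L[:,:,1]>-.11)
for nm,mm in(('win',m&(L[:,:,1]>-.02)&(L[:,:,0]<-.01)),('side',m&(L[:,:,1]<-.025)&(L[:,:,0]>.01))):
    P=L[mm]
    if len(P)>10: print(nm,len(P),np.percentile(P[:,0],[1,50,99]).round(4),np.percentile(P[:,1],[1,50,99]).round(4))
m=(z>.02)&(z<.065)&(L[:,:,1]<-.025)&(L[:,:,0]>.02)&(L[:,:,0]<.05)&(L[:,:,1]>-.1)
if m.sum()>10: print('sideface',m.sum(),np.percentile(L[m][:,0],[10,50,90]))
m=(z>.02)&(z<.065)&(L[:,:,1]>-.02)&(L[:,:,1]<.01)&(abs(L[:,:,0]+.03)<.04)
if m.sum()>10: print('winface',m.sum(),np.percentile(L[m][:,1],[10,50,90]))
# bottle body: hanging
b=(z>.12)&(z<.24)&(f['z_map']>0.08)&(np.hypot(L[:,:,0]+.02,L[:,:,1]+.06)<.05)
print(b.sum())
if b.sum()>50: print(cv2.minAreaRect(L[b][:,:2].astype(np.float32)),np.percentile(z[b],[1,99]))
E
```

```text
t 13.63 pos [ 0.4776 -0.0511  0.2325] phi -12.84 tilt 0.26 F [ 0.49 -0.42 -1.3 ] M [ 0.02 -0.07  0.02] w 0.402 q [-0.26 -0.3   1.93  0.    1.51 -0.04]
shift units (0.04): [ 2.000e-03 -4.200e-02  2.564e+00] turn z units(5deg): 0.011
win 823 [-0.0725 -0.0415 -0.0103] [-0.0086 -0.0044 -0.0003]
side 889 [0.0308 0.0356 0.0408] [-0.093  -0.0577 -0.0253]
sideface 488 [0.03070209 0.03085352 0.03099367]
6844
((-0.018391765654087067, -0.04757493734359741), (0.02262798137962818, 0.05699034407734871), 89.31452178955078) [0.16248705 0.23954583]
```

View pics/w6.png

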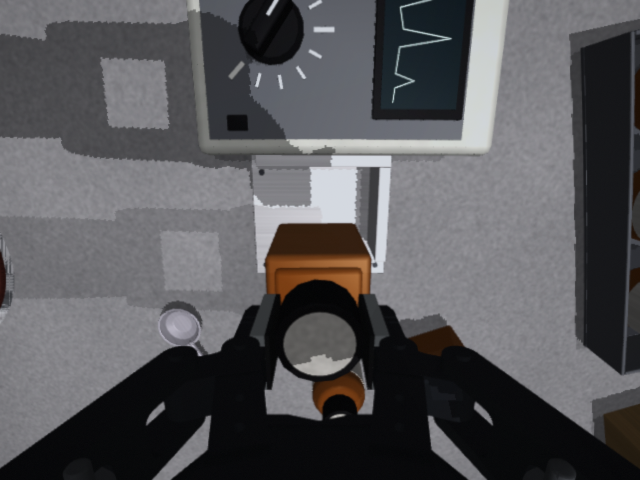

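The wrist view shows the bottle (corners about (280,225) and (358,224)) square to the reader and over the stage, with the side fence at (380,215). Descend to about 4 mm above the stage.

Request:
carry_out(moves=[[[0, 0, 0, 0, -0.02, 0.4, -1], [0, 0, 0, 0, 0, 0.8, -1], [0, 0, 0, 0, 0, 0.8, -1], [0, 0, 0, 0, 0, 0.8, -1], [0, 0, 0, 0, 0, 0.5, -1], [0, 0, 0, 0, 0, 0.2, -1], [0, 0, 0, 0, 0, 0, -1], [0, 0, 0, 0, 0, 0, -1]]])

```text
time: 14.35
tool_pos: [0.4791, -0.0508, 0.0957]
tool_rot: [0.0, 0.994, -0.112, 0.0]
contact_force: [0.8, 0.2, -1.4]
gripper_width: 0.398
```

```bash
python3 - <<'E'
from h import *
w=r2w(.0055-.025,-.0345-.025);plan([w[0],w[1],.089],-12.9)
E
```

```text
t 14.35 pos [ 0.4791 -0.0508  0.0957] phi -12.90 tilt 0.01 F [ 0.8   0.19 -1.41] M [ 0.01 -0.02 -0.02] w 0.398 q [-0.26 -0.17  2.06  0.    1.25 -0.04]
shift units (0.04): [-0.033 -0.037  0.167] turn z units(5deg): 0.0
```

Lower in small steps and watch the vertical force.

Request:
carry_out(moves=[[[0, 0, 0, 0, 0, 0.08, -1], [0, 0, 0, 0, 0, 0, -1], [0, 0, 0, 0, 0, 0, -1]]])

```text
time: 14.6
tool_pos: [0.4798, -0.0509, 0.0936]
tool_rot: [0.0, 0.994, -0.112, 0.001]
contact_force: [-0.6, -0.3, -1.9]
gripper_width: 0.399
```

Request:
carry_out(moves=[[[0, 0, 0, 0, 0, 0.04, -1], [0, 0, 0, 0, 0, 0, -1], [0, 0, 0, 0, 0, 0, -1]]])

```text
time: 14.85
tool_pos: [0.479, -0.0507, 0.0907]
tool_rot: [0.0, 0.994, -0.113, 0.0]
contact_force: [0.2, -0.2, -2.2]
gripper_width: 0.397
```

Request:
carry_out(moves=[[[0, 0, 0, 0, 0, 0.02, -1], [0, 0, 0, 0, 0, 0, -1], [0, 0, 0, 0, 0, 0, -1]]])

```text
time: 15.1
tool_pos: [0.4788, -0.0507, 0.0896]
tool_rot: [-0.0, 0.994, -0.113, -0.0]
contact_force: [1.1, -0.3, -3.0]
gripper_width: 0.404
```

```bash
python3 - <<'E'
from h import *
w=r2w(.0055-.025,-.0345-.025);plan([w[0],w[1],.089],-12.9)
f=grab('side');C=cloud(f);cv2.imwrite('pics/s7.png',cv2.resize(f['frame'][180:340,240:440,::-1],None,fx=4,fy=3.75))
E
```

```text
t 15.10 pos [ 0.4788 -0.0507  0.0896] phi -12.92 tilt 0.01 F [ 1.09 -0.3  -2.99] M [-0.03  0.04 -0.02] w 0.404 q [-0.26 -0.16  2.07  0.    1.24 -0.03]
shift units (0.04): [-0.025 -0.037  0.016] turn z units(5deg): -0.005
```

View pics/s7.png

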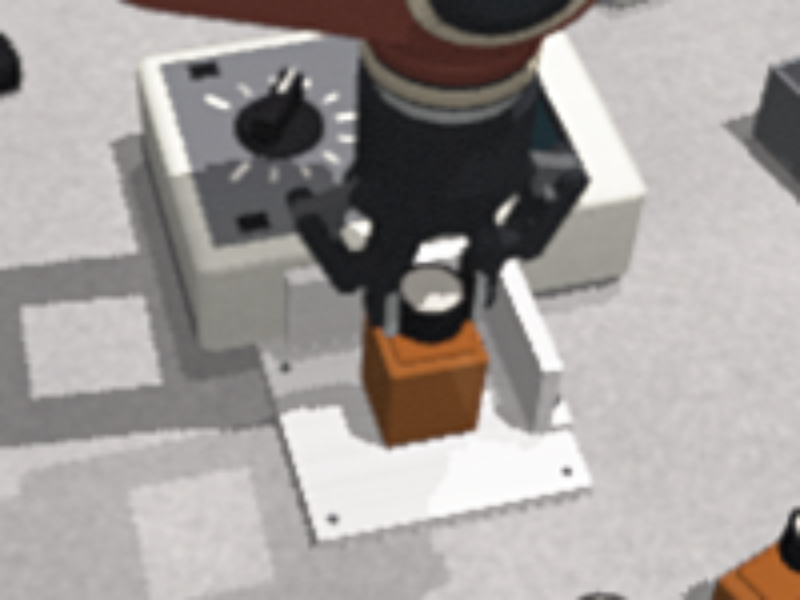

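The bottle (front face at (435,400)) is upright, square, and just above the stage. Lower further.

Request:
carry_out(moves=[[[0, 0, 0, 0, 0, 0.015, -1], [0, 0, 0, 0, 0, 0, -1], [0, 0, 0, 0, 0, 0, -1]]])

```text
time: 15.4
tool_pos: [0.4788, -0.0507, 0.089]
tool_rot: [-0.0, 0.994, -0.113, -0.0]
contact_force: [-0.6, -0.1, -2.1]
gripper_width: 0.399
```

Request:
carry_out(moves=[[[0, 0, 0, 0, 0, 0.015, -1], [0, 0, 0, 0, 0, 0, -1], [0, 0, 0, 0, 0, 0, -1]]])

```text
time: 15.65
tool_pos: [0.4788, -0.0507, 0.0884]
tool_rot: [-0.0, 0.994, -0.113, -0.0]
contact_force: [-0.4, -0.3, -2.0]
gripper_width: 0.406
```

Request:
carry_out(moves=[[[0, 0, 0, 0, 0, 0.015, -1], [0, 0, 0, 0, 0, 0, -1], [0, 0, 0, 0, 0, 0, -1]]])

```text
time: 15.9
tool_pos: [0.4789, -0.0507, 0.0879]
tool_rot: [-0.0, 0.994, -0.113, -0.0]
contact_force: [-0.7, 0.4, -1.8]
gripper_width: 0.399
```

Request:
carry_out(moves=[[[0, 0, 0, 0, 0, 0.015, -1], [0, 0, 0, 0, 0, 0, -1], [0, 0, 0, 0, 0, 0, -1]]])

```text
time: 16.15
tool_pos: [0.4791, -0.0508, 0.0878]
tool_rot: [0.0, 0.994, -0.113, 0.0]
contact_force: [-0.7, 0.9, 1.4]
gripper_width: 0.404
```

Request:
carry_out(moves=[[[0, 0, 0, 0, 0, 0.015, -1], [0, 0, 0, 0, 0, 0, -1], [0, 0, 0, 0, 0, 0, -1]]])

```text
time: 16.4
tool_pos: [0.4793, -0.0508, 0.0877]
tool_rot: [0.0, 0.994, -0.112, 0.0]
contact_force: [-2.9, 0.6, 5.0]
gripper_width: 0.4
```

Contact came at TCP z of about 0.088. I unload, slide to about 4 mm short of both fences, then creep.

Request:
carry_out(moves=[[[0, 0, 0, 0, 0, -0.02, -1], [0, 0, 0, 0, 0, 0, -1], [0, 0, 0, 0, 0, 0, -1], [0, 0, 0, 0, 0, 0, -1]]])

```text
time: 16.73
tool_pos: [0.4791, -0.0508, 0.0878]
tool_rot: [0.0, 0.994, -0.113, 0.0]
contact_force: [-0.2, 0.1, 0.6]
gripper_width: 0.4
```

Request:
carry_out(moves=[[[0, 0, 0, 0.12, -0.14, 0, -1], [0, 0, 0, 0.12, -0.14, 0, -1], [0, 0, 0, 0.13, -0.14, 0, -1], [0, 0, 0, 0.13, -0.14, 0, -1], [0, 0, 0, 0, 0, 0, -1], [0, 0, 0, 0, 0, 0, -1], [0, 0, 0, 0, 0, 0, -1]]])

```text
time: 17.32
tool_pos: [0.5041, -0.0331, 0.0877]
tool_rot: [-0.0, 0.994, -0.112, 0.001]
contact_force: [2.0, 1.2, 1.7]
gripper_width: 0.402
```

```bash
python3 - <<'E'
from h import *
w=r2w(.0055,-.0345);plan([w[0],w[1],.088],-12.9)
f=grab('wrist');C=cloud(f);save(f,'w8.png')
L=C.copy();L[:,:,:2]=(C[:,:,:2]-RO)@RM
z=L[:,:,2];m=(z>.076)&(z<.088)&(abs(L[:,:,0])<.06)&(L[:,:,1]<0)&(L[:,:,1]>-.1)
print(m.sum(), cv2.minAreaRect(L[m][:,:2].astype(np.float32)) if m.sum() else 0)
E
```

```text
t 17.32 pos [ 0.5041 -0.0331  0.0877] phi -12.90 tilt 0.09 F [2.02 1.23 1.72] M [ 0.09 -0.38  0.03] w 0.402 q [-0.21 -0.1   2.01  0.    1.23  0.01]
shift units (0.04): [ 0.083 -0.091 -0.006] turn z units(5deg): 0.0
3501 ((0.0026848502457141876, -0.024294894188642502), (0.02250167727470398, 0.04911429435014725), 89.94256591796875)
```

View pics/w8.png

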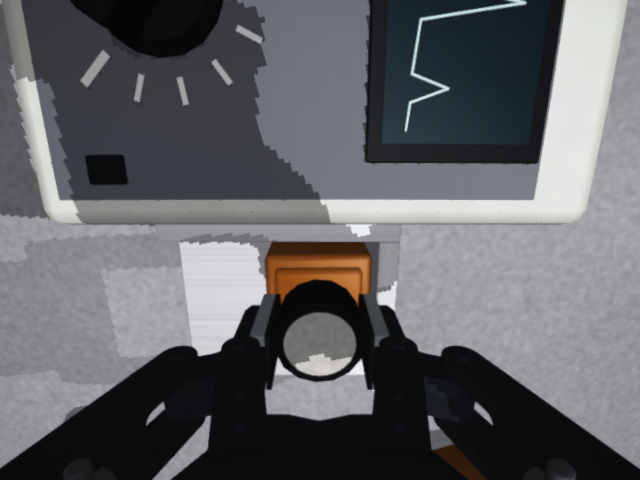

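The bottle (270–370, 245) is square, with a few mm left to the side fence at right and the window fence above. Creep in.

Request:
carry_out(moves=[[[0, 0, 0, 0.03, -0.03, -0.01, -1], [0, 0, 0, 0.03, -0.03, 0, -1], [0, 0, 0, 0, 0, 0, -1], [0, 0, 0, 0, 0, 0, -1]]])

```text
time: 17.7
tool_pos: [0.5059, -0.0317, 0.0878]
tool_rot: [0.0, 0.994, -0.113, -0.0]
contact_force: [-2.0, -0.8, 2.4]
gripper_width: 0.398
```

```bash
cat >> h.py <<'E'
def fr():
    s,T,p=st();F=s['contact_force'];print('reader-frame F',np.round(RM.T@np.array(F[:2]),2),'fz %.2f'%F[2],'pos',np.round((np.array(s['tool_pos'][:2])-RO)@RM*1000,2))
E
python3 -c "
from h import *
fr()"
```

```text
t 17.70 pos [ 0.5059 -0.0317  0.0878] phi -12.93 tilt 0.06 F [-2.01 -0.78  2.37] M [-0.15  0.32 -0.03] w 0.398 q [-0.21 -0.1   2.01 -0.    1.23  0.02]
reader-frame F [-1.78 -1.21] fz 2.37 pos [  3.63 -36.38]
```

Request:
carry_out(moves=[[[0, 0, 0, 0, 0, -0.015, -1], [0, 0, 0, 0, 0, 0, -1], [0, 0, 0, 0, 0, 0, -1], [0, 0, 0, 0.01, -0.01, 0, -1], [0, 0, 0, 0, 0, 0, -1], [0, 0, 0, 0, 0, 0, -1]]])

```text
time: 18.2
tool_pos: [0.5064, -0.0311, 0.088]
tool_rot: [-0.0, 0.994, -0.112, -0.0]
contact_force: [0.6, -0.3, -1.6]
gripper_width: 0.4
```

```bash
python3 -c "
from h import *
fr()"
```

```text
t 18.20 pos [ 0.5064 -0.0311  0.088 ] phi -12.92 tilt 0.04 F [ 0.61 -0.28 -1.65] M [-0.    0.01 -0.03] w 0.400 q [-0.21 -0.09  2.01  0.    1.23  0.02]
reader-frame F [ 0.66 -0.13] fz -1.65 pos [  4.02 -35.68]
```

Request:
carry_out(moves=[[[0, 0, 0, 0.01, -0.01, 0, -1], [0, 0, 0, 0, 0, 0, -1], [0, 0, 0, 0, 0, 0, -1]]])

```text
time: 18.45
tool_pos: [0.5072, -0.0309, 0.0884]
tool_rot: [-0.0, 0.994, -0.112, -0.0]
contact_force: [1.2, 0.1, -1.8]
gripper_width: 0.406
```

```bash
python3 -c "
from h import *
fr()"
```

```text
t 18.45 pos [ 0.5072 -0.0309  0.0884] phi -12.92 tilt 0.01 F [ 1.17  0.12 -1.83] M [-0.03  0.05 -0.03] w 0.406 q [-0.21 -0.09  2.01  0.    1.23  0.02]
reader-frame F [1.12 0.38] fz -1.83 pos [  4.73 -35.32]
```

Request:
carry_out(moves=[[[0, 0, 0, 0.012, -0.012, 0, -1], [0, 0, 0, 0, 0, 0, -1], [0, 0, 0, 0, 0, 0, -1]]])

```text
time: 18.7
tool_pos: [0.5078, -0.0305, 0.0885]
tool_rot: [0.0, 0.994, -0.112, 0.0]
contact_force: [-0.1, -0.3, -1.9]
gripper_width: 0.397
```

Request:
carry_out(moves=[[[0, 0, 0, 0.012, -0.012, 0, -1], [0, 0, 0, 0, 0, 0, -1], [0, 0, 0, 0, 0, 0, -1]]])

```text
time: 18.95
tool_pos: [0.5084, -0.0302, 0.0885]
tool_rot: [0.0, 0.994, -0.112, 0.0]
contact_force: [-0.1, 0.1, -2.2]
gripper_width: 0.403
```

Request:
carry_out(moves=[[[0, 0, 0, 0.012, -0.012, 0, -1], [0, 0, 0, 0, 0, 0, -1], [0, 0, 0, 0, 0, 0, -1]]])

```text
time: 19.2
tool_pos: [0.5087, -0.0298, 0.0884]
tool_rot: [-0.0, 0.994, -0.113, -0.0]
contact_force: [-0.6, -0.3, -1.8]
gripper_width: 0.4
```

```bash
python3 -c "
from h import *
fr()"
```

```text
t 19.20 pos [ 0.5087 -0.0298  0.0884] phi -12.92 tilt 0.04 F [-0.6  -0.3  -1.85] M [-0.    0.19 -0.03] w 0.400 q [-0.2  -0.09  2.   -0.    1.23  0.02]
reader-frame F [-0.52 -0.42] fz -1.85 pos [  5.94 -33.92]
```

Request:
carry_out(moves=[[[0, 0, 0, 0.01, -0.01, 0, -1], [0, 0, 0, 0, 0, 0, -1], [0, 0, 0, 0, 0, 0, -1]]])

```text
time: 19.45
tool_pos: [0.5088, -0.0296, 0.0883]
tool_rot: [0.0, 0.994, -0.113, -0.001]
contact_force: [-3.7, -1.5, 0.9]
gripper_width: 0.4
```

```bash
python3 -c "
from h import *
fr()"
```

```text
t 19.45 pos [ 0.5088 -0.0296  0.0883] phi -12.92 tilt 0.10 F [-3.66 -1.46  0.95] M [-0.17  0.71 -0.03] w 0.400 q [-0.2  -0.09  2.   -0.    1.23  0.02]
reader-frame F [-3.23 -2.25] fz 0.95 pos [  6.01 -33.74]
```

Request:
carry_out(moves=[[[0, 0, 0, 0.01, -0.01, 0, -1], [0, 0, 0, 0, 0, 0, -1], [0, 0, 0, 0, 0, 0, -1]]])

```text
time: 19.7
tool_pos: [0.5089, -0.0295, 0.0882]
tool_rot: [0.001, 0.994, -0.112, -0.001]
contact_force: [-5.3, -2.4, 1.6]
gripper_width: 0.402
```

```bash
python3 -c "
from h import *
fr()"
```

```text
t 19.70 pos [ 0.5089 -0.0295  0.0882] phi -12.92 tilt 0.17 F [-5.26 -2.41  1.56] M [-0.36  1.03 -0.1 ] w 0.402 q [-0.2  -0.09  2.   -0.    1.23  0.02]
reader-frame F [-4.59 -3.53] fz 1.56 pos [  6.07 -33.64]
```

Request:
carry_out(moves=[[[0, 0, 0, 0.005, -0.01, 0, -1], [0, 0, 0, 0, 0, 0, -1], [0, 0, 0, 0, 0, 0, -1]]])

```text
time: 19.95
tool_pos: [0.5089, -0.0295, 0.0882]
tool_rot: [0.001, 0.994, -0.112, -0.002]
contact_force: [-6.5, -2.6, 1.2]
gripper_width: 0.4
```

```bash
python3 -c "
from h import *
fr()"
```

```text
t 19.95 pos [ 0.5089 -0.0295  0.0882] phi -12.92 tilt 0.22 F [-6.53 -2.55  1.21] M [-0.52  1.18 -0.06] w 0.400 q [-0.2  -0.09  2.   -0.    1.23  0.02]
reader-frame F [-5.79 -3.95] fz 1.21 pos [  6.08 -33.57]
```

Request:
carry_out(moves=[[[0, 0, 0, 0.01, -0.015, 0, -1], [0, 0, 0, 0, 0, 0, -1], [0, 0, 0, 0, 0, 0, -1]]])

```text
time: 20.2
tool_pos: [0.509, -0.0294, 0.0881]
tool_rot: [0.001, 0.994, -0.112, -0.002]
contact_force: [-8.5, -4.8, 3.7]
gripper_width: 0.399
```

```bash
python3 -c "
from h import *
fr()"
```

```text
t 20.20 pos [ 0.509  -0.0294  0.0881] phi -12.91 tilt 0.32 F [-8.48 -4.83  3.73] M [-0.76  1.51 -0.09] w 0.399 q [-0.2  -0.09  2.   -0.    1.23  0.02]
reader-frame F [-7.18 -6.61] fz 3.73 pos [  6.12 -33.49]
```

Request:
carry_out(moves=[[[0, 0, 0, 0, -0.015, 0, -1], [0, 0, 0, 0, 0, 0, -1], [0, 0, 0, 0, 0, 0, -1], [0, 0, 0, 0, 0, 0, -1], [0, 0, 0, 0, 0, 0, -1]]])

```text
time: 20.62
tool_pos: [0.509, -0.0294, 0.0881]
tool_rot: [0.002, 0.994, -0.112, -0.002]
contact_force: [-8.7, -6.6, 2.9]
gripper_width: 0.399
```

```bash
python3 - <<'E'
from h import *
fr()
f=grab('wrist');C=cloud(f);save(f,'w9.png')
L=C.copy();L[:,:,:2]=(C[:,:,:2]-RO)@RM
z=L[:,:,2];m=(z>.0765)&(z<.088)&(abs(L[:,:,0])<.06)&(L[:,:,1]<-.0085)&(L[:,:,1]>-.1)
P=L[m];print(m.sum(), cv2.minAreaRect(P[:,:2].astype(np.float32)),'z',np.median(P[:,2]))
A=np.c_[P[:,:2],np.ones(len(P))]
k=(z>.0765)&(z<.0795)&m
# dial
m=(z>.106)&(z<.12)&(abs(L[:,:,0]+.055)<.04)&(abs(L[:,:,1]-.09)<.04);print('dial pts',m.sum())
f=grab('side');C=cloud(f);cv2.imwrite('pics/s9.png',cv2.resize(f['frame'][180:340,240:440,::-1],None,fx=4,fy=3.75))
m=(C[:,:,2]>.106)&(C[:,:,2]<.12)&(abs(C[:,:,0]-.476)<.03)&(abs(C[:,:,1]-.104)<.03)
print('dial side',cv2.minAreaRect(C[m][:,:2].astype(np.float32)))
fr()
E
```

```text
t 20.62 pos [ 0.509  -0.0294  0.0881] phi -12.91 tilt 0.37 F [-8.66 -6.56  2.88] M [-1.06  1.63 -0.08] w 0.399 q [-0.2  -0.09  2.   -0.    1.23  0.03]
reader-frame F [-6.97 -8.33] fz 2.88 pos [  6.12 -33.44]
3371 ((0.006465863436460495, -0.020101603120565414), (0.04876764863729477, 0.0225690770894289), 0.22478239238262177) z 0.08107557121022885
dial pts 2293
dial side ((0.475909948348999, 0.104814812541008), (0.044038303196430206, 0.013455133885145187), 40.87893295288086)
t 20.72 pos [ 0.509  -0.0294  0.0881] phi -12.91 tilt 0.36 F [-9.08 -6.05  3.05] M [-1.08  1.55 -0.09] w 0.403 q [-0.2  -0.09  2.   -0.    1.23  0.03]
reader-frame F [-7.49 -7.93] fz 3.05 pos [  6.12 -33.44]
```

View pics/w9.png

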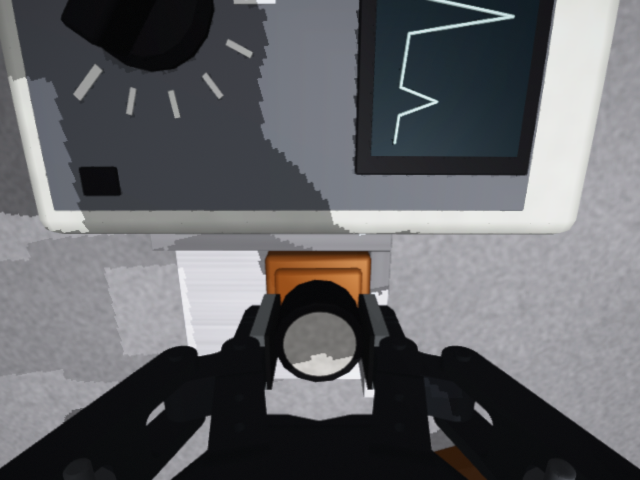

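View pics/s9.png

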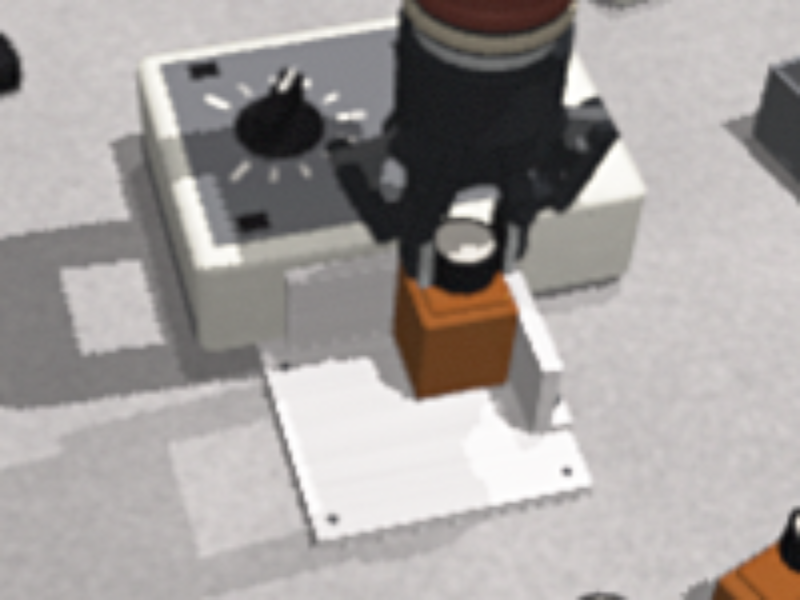

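Both views agree: the bottle is flush in the corner (wrist view, body 267–370 against both fences), upright, and the dial is still on mark 3. Forces are steady at about 7–8 N on each axis, so I'm handing in.

```bash
python3 - <<'E'
from h import *
fr();ticket.job_done();fr()
E
```

```text
t 20.72 pos [ 0.509  -0.0294  0.0881] phi -12.91 tilt 0.36 F [-9.08 -6.05  3.05] M [-1.08  1.55 -0.09] w 0.403 q [-0.2  -0.09  2.   -0.    1.23  0.03]
reader-frame F [-7.49 -7.93] fz 3.05 pos [  6.12 -33.44]
the job is handed in; nothing more can be done
the job is handed in; nothing more can be done
```

I turned the dial down to mark 3. I then carried the square bottle by its cap to the stage, slid it into the corner and handed in at 20.7 s, still holding it pressed there.

- **Dial:** after turning, the wrist and side views both gave about 80.5° (1.405 rad). The last side view gave about 79.7–80° (1.39–1.40 rad). The target is 1.414 rad.
- **Pressing:** the wrist force was steady at about 7.5 N towards the side fence and 7.9 N towards the window fence, with the tool at rest. These are wrist readings that include a little stage friction, so the forces at the fences themselves were not measured.
- **Bottle seat:** the wrist image showed the body flush with both fences and within about 0.3° of square to them. The tool tilt was 0.36°, so the bottle should be well within the upright limit. About 5 N presses it down on the stage, estimated from the wrist force.
- **Disagreement:** the final tool position is about 1 mm off the corner seat I worked out from the camera images in each direction. That is within the 2 mm calibration error, and I relied on the contact force instead.
- **Bystanders:** I saw nothing disturbed, but I did not measure their positions again at the end.

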